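Tip the onion out of the camp-kitchen tilt bin

ROBOT

A 6-joint arm with a two-finger parallel gripper is mounted at the origin on the work surface. World frame = base frame: x ahead of the robot, y to its left, z up, the work surface at z = 0. Lengths are in m, angles in degrees, forces in N, time in s.
With the tool pointing down it reaches from about 0.3 to 0.75 m from the base axis. Payload 8.5 kg.
Tool frame: the origin (TCP) lies between the finger pads; the fingertips stand ahead of it and the grasp point (between the pads) lies 8 mm behind it (env.tcp_to_tips is the z of the fingertips in the tool frame, in m); z points along the fingers, x is the direction in which the jaws open and shut, and the axes are right-handed (so a half turn about z gives the same grasp; the last joint's range is limited). The gripper opens to 85 mm and grips with 20 to 120 N. Pads are 22 mm wide; open, the fingers measure 114 mm over their backs; the gripper's body (76 mm by 85 mm) begins 54 mm behind the grasp point. The pads swing forward as they close: fully open they stand 13 mm farther back than shut.
Start: joints at [58.195, 21.807, 74.336, -0, 83.858, -12.336], TCP at [0.183, 0.519, 0.242] pointing down, gripper open.
Joint ranges: [-178.18, 178.18], [-50.72, 133.34], [12.68, 142.11], [-81.47, 261.47], [9.98, 163.14], [-165.26, 165.26]. Speed limits (degrees/s): [136.94, 136.94, 180, 180, 180, 180].

INTERFACE

Orientations are given as a 3x3 rotation matrix whose columns are the frame's x, y, z axes.
In Python, from rig import observe, viewer, env gives the robot as it stands.
- The arm moves only by the tool jog_arm, never from a script. Its arguments are lists of equal length, an entry for each row: "dr": the turn, a rotation vector about the tool's x, y, z in rad, a list of three; "slide": the shift along the tool's x, y, z in m, a list of three; "gripper": the opening, from -1 (shut) to 1 (fully open), so that 0 is half open. In form: {"dr": [[rx, ry, rz], ...], "slide": [[dx, dy, dz], ...], "gripper": [gripper, ...]}. A call has exactly 10 rows; each row shifts and turns the commanded pose from where the row before left it, along the tool's axes as they then stand; what a row does not reach is not made up. A row lasts 1/10 s, in which the tool goes at most 50 mm and 8.59 degrees, less where a joint would pass 70% of its speed; a pose out of reach is approached as far as the arm can. A call is refused whole if a number of a shift passes 0.05 or a number of a turn 0.15, either way. A call with a gripper value outside its range is refused whole. The fingers move at their own pace and stop on an object; "force" is the grip in N (left out, the last holds). Time passes only in rows, so rows that do not move let the fingers close, or fill a call up. It gives the time, the measured TCP pose, the force and the opening at its end, in the units of the state.
- observe(): the state, without advancing time (a new reading comes with each control period).
- viewer.get_image(name): name is "scene" or "top" or "wrist"; returns a dict with "pixels" (420x560x3 uint8, blue, green, red), "camera_matrix" (3x3 intrinsics, pixels), "R" (3x3) and "t" (3): a world point X has camera coordinates R X + t. Camera axes: x right, y down, z forward; pixel columns grow to the right and rows downward; lengths in m; the calibration is good to about 2 mm. A picture is of the moment at which its call begins. There is no depth.
- env.close_job(): hands the job in, once; it reports no verdict.
The state is a dict: "time_s": time; "q": joint angles; "qvel": joint speeds; "joint_efforts": joint torques, N m; "position": TCP position; "tool_rot": TCP orientation; "ft_force": force on the tool from outside, world axes, zero at the start; "wrist_torque": the same for the moment, N m; "grip_width": finger opening in m.
Only numpy, scipy, OpenCV 4.12 (cv2) and the standard library are available. Lean on these libraries where they do the work, as an engineer would, in place of code of your own. Each camera call takes 0.05 s, during which the arm holds its last target.

TASK

Push the wide tilt bin forward by its top bar, past its balance point, so that its onion rolls out into the enamel dish in front of it. Then ease the bin back fully upright by the bar, guiding it all the way so that it does not drop back and slam onto its rest; leave the narrow tilt bin alone.

Things in the scene. Friction and masses are not known exactly. Their poses are not given: they have to be found in the camera images.
- wide_bin (a joint): Hinge of the wide tilt bin (the wider of two light plywood bins, inside 130 mm), rad: 0 = upright on its rest, 1.1 = fully tipped forward, away from the robot. Hinge line level, 135 mm above the table, parallel to the bar. Over-centre: balance near 0.6 loaded, 0.5 empty; past it the 0.8 kg bin falls by itself and stays tipped; let go there on the way back, it slams onto its rest. 2 to 5 N move it.
- wide_bin_bar (a point): Middle of the wide bin's push bar: level round steel bar, 16 mm thick, 130 mm free between its arms, 310 mm above the table, top of the upright bin. Axes turn with the bin: y along the bar; upright, x points forward, z up. The hinge line is at x +50, z -175 mm; rear wall's top edge at x -65, z -75 mm. Fully tipped, the bar is 183 mm farther forward, 259 mm high. Fingers fit down either side.
- dish_in (a point): Middle of the inner floor of the large blue enamel dish (outside 220 mm fore-aft x 230 mm wide x 60 mm high, walls 5 mm) that stands, fixed, in front of the wide bin. x = forward, the dump direction, z up. A smaller such dish stands before the narrow bin.
- onion_center (a point): Centre of the onion, a brown ball 72 mm in diameter, 160 g, loose on the floor of the wide bin at the start. It rolls out by itself when the bin is tipped.
- narrow_bin (a joint): Hinge of the narrow tilt bin (inside 75 mm wide, otherwise the same build, with a small shallot in it), which stands beside the wide one, on its left or right; rad, 0 = upright. To be left upright.
Mind the look-alikes: they are no part of the job. Leave any purple look-alike of the part that bears onion_center alone.

How it is judged (in metres and radians):
On the way:
1. the wide bin is tipped forward well past its balance point (more than 0.8 rad) (value of joint wide_bin above 0.8 rad), for 0.1 s.
At the end, for the whole second after the job is handed in: The wide bin is back upright (within 0.1 rad), the onion lies on the floor of the large dish between its walls, and the narrow bin is upright (within 0.1 rad) (value of joint each of wide_bin, narrow_bin below 0.1 rad and x of onion_center in the frame of dish_in between -0.1 and 0.1 m and y of onion_center in the frame of dish_in between -0.105 and 0.105 m and z of onion_center in the frame of dish_in between 0.02 and 0.055 m); the robot touches nothing.
It fails at once if the wide bin slams back onto its upright rest (faster than 1.4 rad/s within 0.2 rad of upright) (value of joint wide_bin below 0.2 rad and velocity of joint wide_bin below -1.4 rad/s).
It fails at once if the narrow bin is tipped more than 0.2 rad (value of joint narrow_bin above 0.2 rad).
It also fails if it takes over 48 s, if anything falls off the work surface, if the arm or the gripper's body presses on something with over 40 N, if the wrist force passes 120 N, or if a joint passes its speed limit or range.

## Working session

There is one attempt and no reset: what is moved stays moved. The work goes in short steps, Python scripts to look and compute and a tool call to move; the robot and the scene stay as the last step left them, time stands still between calls to the robot, and variables do not carry over. Pictures are saved under pics/ and viewed, and the job is handed in when it is done.

Besides the shell and the picture viewer there is one more tool, called after ">>>" in YAML: its name, and indented under it one key for each argument. jog_arm: Moves the arm, as the interface text tells. Its arguments: {"type":"object","properties":{"dr":{"type":"array","items":{"type":"array","items":{"type":"number"}}},"slide":{"type":"array","items":{"type":"array","items":{"type":"number"}}},"gripper":{"type":"array","items":{"type":"number"}},"force":{"type":"number"}},"required":["dr","slide","gripper"]}

```bash
mkdir -p pics; ls; python3 - <<'E'
from rig import observe, viewer, env
import cv2,numpy as np
s=observe();print(s['time_s'],s['position'],s['tool_rot'],env.tcp_to_tips)
for n in ["scene","top","wrist"]:
    d=viewer.get_image(n);cv2.imwrite(f"pics/{n}0.png",d["pixels"]);print(n,d["camera_matrix"],d["R"],d["t"])
    np.savez(f"pics/{n}0.npz",**d)
E
```

```text
pics
0.0 [0.18319643 0.5183042  0.24169187] [[ 3.33347776e-01  9.42803614e-01 -7.77973785e-04]
 [ 9.42802809e-01 -3.33348540e-01 -1.27038293e-03]
 [-1.45705804e-03 -3.09996546e-04 -9.99998890e-01]] 0.011
scene [[532.20715594   0.         275.64029245]
 [  0.         532.20715594 224.96965749]
 [  0.           0.           1.        ]] [[-0.43253825  0.90152007 -0.01312349]
 [ 0.68698215  0.320109   -0.65236933]
 [-0.5839231  -0.29119029 -0.75778759]] [ 0.24412301 -0.22004149  1.48849862]
top [[475.29364903   0.         284.09572478]
 [  0.         475.29364903 208.73324897]
 [  0.           0.           1.        ]] [[ 0.00571362 -0.99997604  0.00390899]
 [-0.99534058 -0.0060633  -0.09623084]
 [ 0.09625223 -0.00334095 -0.99535137]] [-0.0149177   0.54071269  1.17907937]
wrist [[340.20946871   0.         277.2105846 ]
 [  0.         340.20946871 210.10083777]
 [  0.           0.           1.        ]] [[ 3.32704716e-01  9.43031003e-01 -3.15474423e-04]
 [ 9.08580545e-01 -3.20460839e-01  2.67929550e-01]
 [ 2.52564775e-01 -8.94280586e-02 -9.63438455e-01]] [-0.5497905  -0.03382205  0.3796301 ]
```

View pics/scene0.png

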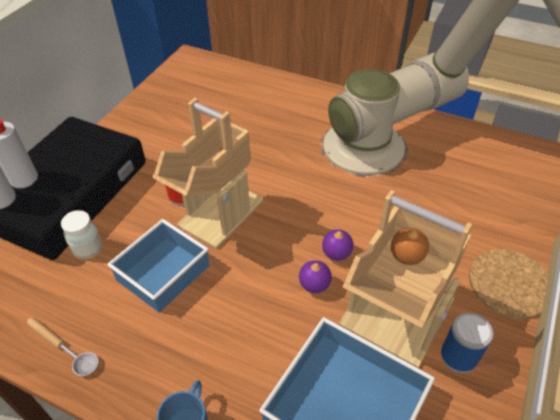

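View pics/top0.png

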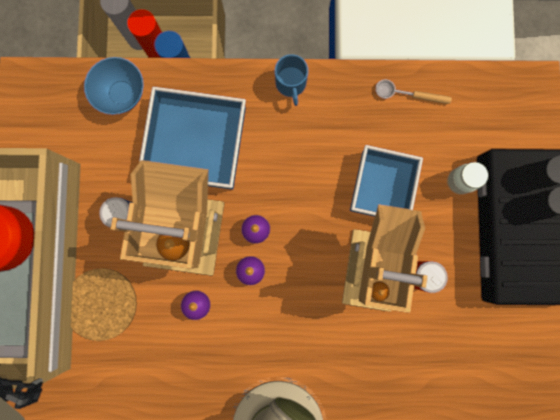

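View pics/wrist0.png

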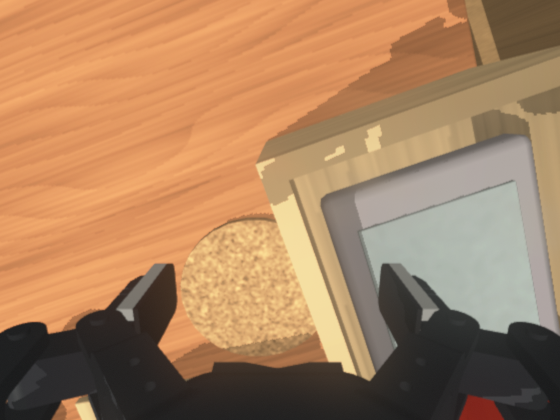

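The top view shows the wide bin at about (170,225) with its bar from (115,224) to (187,234), and the large dish at (195,137). The narrow bin is at (395,270). Candidates for the onion are the brown ball in the wide bin (172,245), the shallot in the narrow bin (380,291), and the purple balls at (256,229), (250,271) and (195,305). The brown ball in the wide bin fits. I'll confirm the bin in enlarged crops.

```bash
python3 - <<'E'
import cv2,numpy as np
a=cv2.imread("pics/scene0.png")[180:380,310:490];b=cv2.imread("pics/top0.png")[150:290,90:240]
a=cv2.resize(a,None,fx=3,fy=3,interpolation=2);b=cv2.resize(b,None,fx=4,fy=4,interpolation=2)
cv2.imwrite("pics/cs.png",a);cv2.imwrite("pics/ct.png",b)
E
```

```text
(no output)
```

View pics/cs.png

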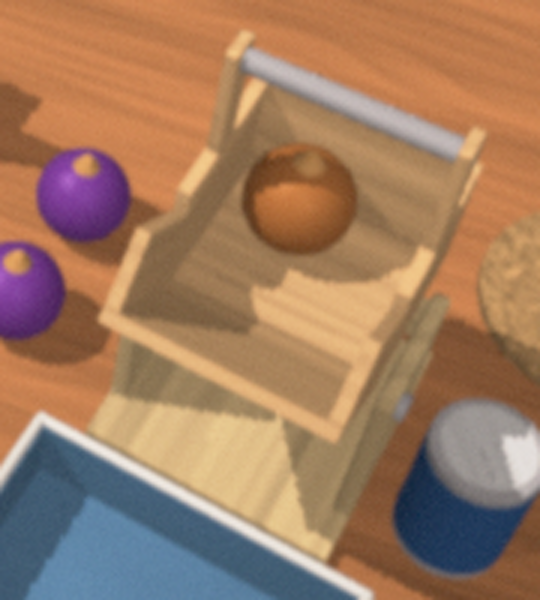

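View pics/ct.png

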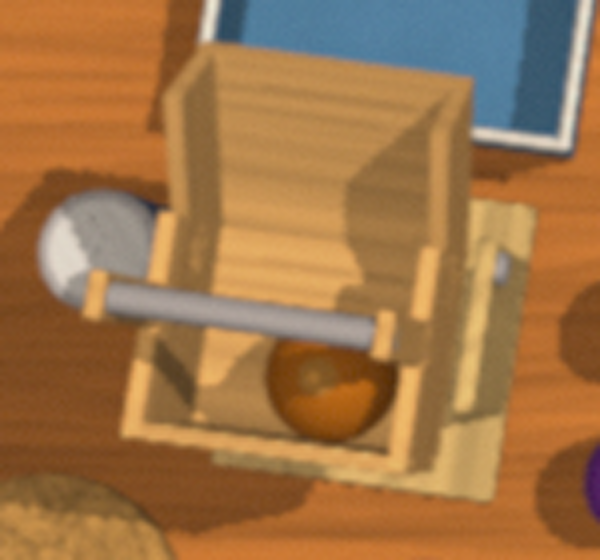

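The crops confirm a brown ball in the wider bin, with the purple balls standing apart on the table. Next I'll triangulate the bar, its ends, the onion and the dish.

```bash
cat > h.py <<'E'
import cv2,numpy as np
def load(n):
    d=np.load(f"pics/{n}.npz");return {k:d[k] for k in d.files}
def tri(ds,pts):
    P=[d["camera_matrix"]@np.c_[d["R"],d["t"]] for d in ds]
    X=cv2.triangulatePoints(P[0],P[1],np.float64(pts[0]).reshape(2,1),np.float64(pts[1]).reshape(2,1));X=(X[:3]/X[3]).ravel()
    e=[np.round((lambda p:p[:2]/p[2])(P[i]@np.r_[X,1])-pts[i],1) for i in (0,1)]
    return X,e
def ray(d,p,z):
    K=d["camera_matrix"];v=d["R"].T@np.linalg.solve(K,[p[0],p[1],1]);c=-d["R"].T@d["t"];return c+v*(z-c[2])/v[2]
def proj(d,X):
    p=d["camera_matrix"]@(d["R"]@X+d["t"]);return p[:2]/p[2]
E
python3 - <<'E'
from h import *
S=load("scene0");T=load("top0")
def axis(d,roi):
    x0,y0,x1,y1=roi;im=d["pixels"][y0:y1,x0:x1];hsv=cv2.cvtColor(im,cv2.COLOR_BGR2HSV)
    m=((hsv[...,1]<70)&(hsv[...,2]>80)).astype(np.uint8)
    n,l,st,c=cv2.connectedComponentsWithStats(m);k=1+np.argmax(st[1:,4]);ys,xs=np.where(l==k)
    p=np.c_[xs+x0,ys+y0].astype(np.float32);r=cv2.minAreaRect(p)
    v=cv2.fitLine(p,2,0,.01,.01).ravel();t=(p-v[2:])@v[:2]
    e=[v[2:]+v[:2]*t.min(),v[2:]+v[:2]*t.max()]
    print(st[k],r,e);return e
es=axis(S,(388,190,470,236));et=axis(T,(114,215,190,245))
print("left",tri([S,T],[es[1],et[0]]));print("right",tri([S,T],[es[0],et[1]]))
print("manual",tri([S,T],[(464,228.3),(116.2,224.2)]),tri([S,T],[(391.7,200),(183.7,232.7)]))
print("onion",tri([S,T],[(410,246),(172.5,246)]))
# dish rim corners top view z .06
for p in [(156,90),(244,99),(233,187),(140,177)]: print(ray(T,p,.06))
E
```

```text
[  2   6  75  38 707] ((426.603515625, 214.25865173339844), (78.52124786376953, 9.191450119018555), 23.198591232299805) [array([390.5112 , 198.80727], dtype=float32), array([462.68283, 229.74   ], dtype=float32)]
[  3   6  66  16 501] ((149.5317840576172, 228.26390075683594), (66.15330505371094, 8.004720687866211), 7.666805267333984) [array([116.756004, 223.74403 ], dtype=float32), array([182.29202, 232.91266], dtype=float32)]
left (array([0.48261423, 0.3098537 , 0.31103674]), [array([ 0.7, -0.1]), array([ 0.7, -0.2])])
right (array([0.46617095, 0.18168352, 0.31273838]), [array([ 1.3, -0.1]), array([ 1.4, -0.5])])
manual (array([0.48139258, 0.31056995, 0.31368822]), [array([ 0.4, -0. ]), array([ 0.4, -0.1])]) (array([0.46590243, 0.18210773, 0.30949768]), [array([ 0.1, -0. ]), array([ 0.1, -0. ])])
onion (array([0.44257958, 0.23206685, 0.18056499]), [array([ 0.3, -0. ]), array([ 0.3, -0.1])])
[0.8364143  0.31319523 0.06      ]
[0.81464743 0.09099171 0.06      ]
[0.59075974 0.11510141 0.06      ]
[0.61430989 0.34576909 0.06      ]
```

Bar middle is (0.474, 0.246, 0.311). The free length comes out at 129 mm and the height agrees with the text. The forward direction is yawed about -7.2°. I'll rise and turn the jaws to face forward.

>>> jog_arm:
  dr:
    - [0, 0, 0.136]
    - [0, 0, 0.136]
    - [0, 0, 0.136]
    - [0, 0, 0.136]
    - [0, 0, 0.136]
    - [0, 0, 0.136]
    - [0, 0, 0.136]
    - [0, 0, 0.136]
    - [0, 0, 0.136]
    - [0, 0, 0.132]
  slide:
    - [0, 0, -0.018]
    - [0, 0, -0.018]
    - [0, 0, -0.018]
    - [0, 0, -0.018]
    - [0, 0, -0.018]
    - [0, 0, -0.018]
    - [0, 0, -0.018]
    - [0, 0, -0.018]
    - [0, 0, -0.018]
    - [0, 0, -0.018]
  gripper: [1, 1, 1, 1, 1, 1, 1, 1, 1, 1]

```text
time_s: 1.15
position: [0.1833, 0.5184, 0.4228]
tool_rot: [[0.991, -0.13, -0.0], [-0.13, -0.991, -0.001], [-0.0, 0.001, -1.0]]
ft_force: [0.1, 0.7, -0.3]
grip_width: 0.0857
```

```bash
cat > go.py <<'E'
# prints needed slide (tool axes) & turn to target
import sys,numpy as np
from rig import observe
from scipy.spatial.transform import Rotation as Ro
s=observe();R=np.array(s["tool_rot"]);p=np.array(s["position"])
t=np.array([float(v) for v in sys.argv[1:4]])
a=np.radians(-7.2);f=np.array([np.cos(a),np.sin(a),0]);z=np.array([0,0,-1.]);Rt=np.c_[f,np.cross(z,f),z]
print(s["time_s"],"p",p.round(4),"q",np.round(s["q"],1),"F",np.round(s["ft_force"],1),"w",s["grip_width"])
print("slide",(R.T@(t-p)).round(4),"turn",Ro.from_matrix(R.T@Rt).as_rotvec().round(4))
E
python3 go.py .474 .246 .40
```

```text
1.15 p [0.1833 0.5184 0.4228] q [ 58.2  18.8  50.    0.  111.2  65.7] F [ 0.1  0.7 -0.3] w 0.08569966654936993
slide [0.3238 0.2323 0.0229] turn [ 0.0006  0.0003 -0.0049]
```

>>> jog_arm:
  dr:
    - [0, 0, -0.005]
    - [0, 0, 0]
    - [0, 0, 0]
    - [0, 0, 0]
    - [0, 0, 0]
    - [0, 0, 0]
    - [0, 0, 0]
    - [0, 0, 0]
    - [0, 0, 0]
    - [0, 0, 0]
  slide:
    - [0.036, 0.0258, 0]
    - [0.036, 0.0258, 0]
    - [0.036, 0.0258, 0]
    - [0.036, 0.0258, 0]
    - [0.036, 0.0258, 0]
    - [0.036, 0.0258, 0]
    - [0.036, 0.0258, 0]
    - [0.036, 0.0258, 0]
    - [0.036, 0.0258, 0]
    - [0, 0, 0]
  gripper: [1, 1, 1, 1, 1, 1, 1, 1, 1, 1]

```text
time_s: 2.15
position: [0.4802, 0.2458, 0.4206]
tool_rot: [[0.992, -0.125, -0.002], [-0.125, -0.992, -0.002], [-0.002, 0.002, -1.0]]
ft_force: [-0.6, -0.1, -0.2]
grip_width: 0.0859
```

```bash
python3 go.py .474 .246 .40; python3 - <<'E'
from rig import viewer
from h import *
d=viewer.get_image("wrist");im=d["pixels"].copy();np.savez("pics/w1.npz",**d)
for X in [(0.4826,.3098,.311),(0.466,.182,.311),(.474,.246,.311)]:
    p=proj(d,np.array(X));print(p);cv2.circle(im,tuple(int(v) for v in p),3,(0,255,0),-1)
cv2.imwrite("pics/w1.png",im)
E
```

```text
2.15 p [0.4802 0.2458 0.4206] q [ 1.450e+01  1.760e+01  5.210e+01 -1.000e-01  1.104e+02  2.170e+01] F [-0.6 -0.1 -0.2] w 0.08586514484782173
slide [-0.0061  0.0005  0.0206] turn [0.0018 0.0022 0.0001]
[271.53254082 121.96857814]
[271.57169633 290.16101456]
[271.13427821 211.76105551]
```

View pics/w1.png

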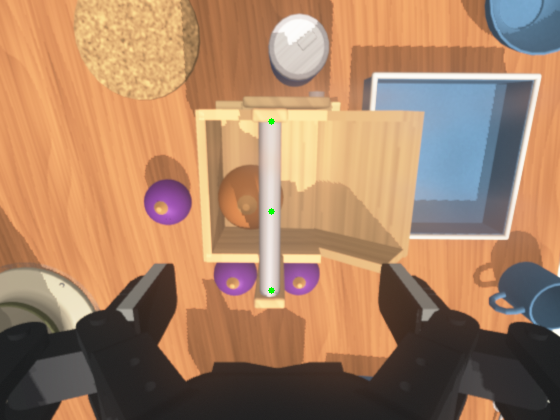

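The wrist picture shows the projected bar points (271,122), (271,212) and (271,290) lying right on the bar, so the measurement agrees in a third view. The fingers will straddle it. Descending.

>>> jog_arm:
  dr:
    - [0.0018, 0.0022, 0]
    - [0, 0, 0]
    - [0, 0, 0]
    - [0, 0, 0]
    - [0, 0, 0]
    - [0, 0, 0]
    - [0, 0, 0]
    - [0, 0, 0]
    - [0, 0, 0]
    - [0, 0, 0]
  slide:
    - [-0.006, 0, 0.0136]
    - [0, 0, 0.0136]
    - [0, 0, 0.0136]
    - [0, 0, 0.0136]
    - [0, 0, 0.0136]
    - [0, 0, 0.0136]
    - [0, 0, 0.0136]
    - [0, 0, 0.0136]
    - [0, 0, 0.0136]
    - [0, 0, 0]
  gripper: [1, 1, 1, 1, 1, 1, 1, 1, 1, 1]

```text
time_s: 3.2
position: [0.47, 0.2506, 0.2986]
tool_rot: [[0.993, -0.118, -0.001], [-0.118, -0.993, 0.001], [-0.001, -0.001, -1.0]]
ft_force: [-0.9, -0.2, 0.0]
grip_width: 0.0855
```

```bash
python3 go.py .474 .246 .298
```

```text
3.2 p [0.47   0.2506 0.2986] q [15.3 18.1 70.7  0.1 91.2 22.1] F [-0.9 -0.2  0. ] w 0.08548244434215473
slide [0.0045 0.0041 0.0006] turn [-0.0007  0.0009  0.007 ]
```

Now I'll recentre and close to a loose gap of about 25 mm around the bar.

>>> jog_arm:
  dr:
    - [0, 0, 0.007]
    - [0, 0, 0]
    - [0, 0, 0]
    - [0, 0, 0]
    - [0, 0, 0]
    - [0, 0, 0]
    - [0, 0, 0]
    - [0, 0, 0]
    - [0, 0, 0]
    - [0, 0, 0]
  slide:
    - [0.0045, 0.004, 0]
    - [0, 0, 0]
    - [0, 0, 0]
    - [0, 0, 0]
    - [0, 0, 0]
    - [0, 0, 0]
    - [0, 0, 0]
    - [0, 0, 0]
    - [0, 0, 0]
    - [0, 0, 0]
  gripper: [0, -0.4, -0.4, -0.4, -0.4, -0.4, -0.4, -0.4, -0.4, -0.4]
  force: 20

```text
time_s: 4.2
position: [0.4753, 0.2454, 0.2999]
tool_rot: [[0.992, -0.127, 0.002], [-0.127, -0.992, 0.002], [0.002, -0.002, -1.0]]
ft_force: [-0.4, 0.5, 0.8]
grip_width: 0.0257
```

```bash
python3 go.py .474 .246 .298; python3 - <<'E'
from rig import viewer
from h import *
d=viewer.get_image("wrist");cv2.imwrite("pics/w2.png",d["pixels"])
E
```

```text
4.2 p [0.4753 0.2454 0.2999] q [14.6 18.2 70.3  0.1 91.3 21.9] F [-0.4  0.5  0.8] w 0.025700239954247084
slide [-0.0014 -0.0004  0.0019] turn [-0.0018 -0.0022 -0.0013]
```

View pics/w2.png

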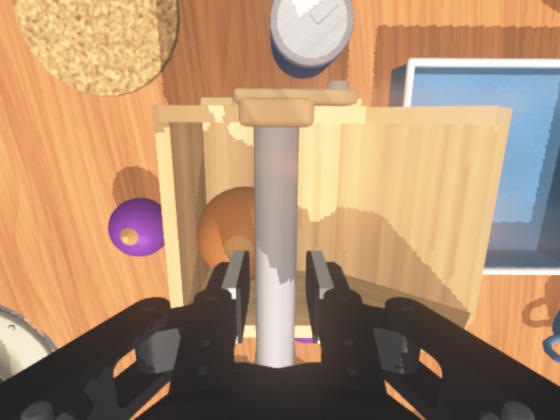

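The bar sits between the pads with clearance on both sides. The arc from the hinge geometry, as forward/up displacement:

| Angle (rad) | Forward (mm) | Up (mm) |
|---|---|---|
| 0.25 | 45 | +7 |
| 0.5 | 90 | +2.5 |
| 0.75 | 133 | -13 |
| 1.0 | 170 | -38 |

I'll push in steps.

>>> jog_arm:
  dr:
    - [0, 0, 0]
    - [0, 0, 0]
    - [0, 0, 0]
    - [0, 0, 0]
    - [0, 0, 0]
    - [0, 0, 0]
    - [0, 0, 0]
    - [0, 0, 0]
    - [0, 0, 0]
    - [0, 0, 0]
  slide:
    - [0.0045, 0, -0.0007]
    - [0.0045, 0, -0.0007]
    - [0.0045, 0, -0.0007]
    - [0.0045, 0, -0.0007]
    - [0.0045, 0, -0.0007]
    - [0.0045, 0, -0.0007]
    - [0.0045, 0, -0.0007]
    - [0.0045, 0, -0.0007]
    - [0.0045, 0, -0.0007]
    - [0.0045, 0, -0.0007]
  gripper: [-0.4, -0.4, -0.4, -0.4, -0.4, -0.4, -0.4, -0.4, -0.4, -0.4]

```text
time_s: 5.25
position: [0.5204, 0.2396, 0.3068]
tool_rot: [[0.992, -0.127, 0.002], [-0.127, -0.992, 0.001], [0.002, -0.002, -1.0]]
ft_force: [-1.5, -0.4, -0.6]
grip_width: 0.0257
```

```bash
python3 go.py .563 .2345 .301; python3 - <<'E'
from rig import viewer
from h import *
d=viewer.get_image("scene");cv2.imwrite("pics/s3.png",d["pixels"])
E
```

```text
5.25 p [0.5204 0.2396 0.3068] q [12.9 22.1 63.3  0.  94.5 20.2] F [-1.5 -0.4 -0.6] w 0.02572411891940897
slide [ 0.0429 -0.0003  0.0059] turn [-0.0016 -0.002  -0.0015]
```

View pics/s3.png

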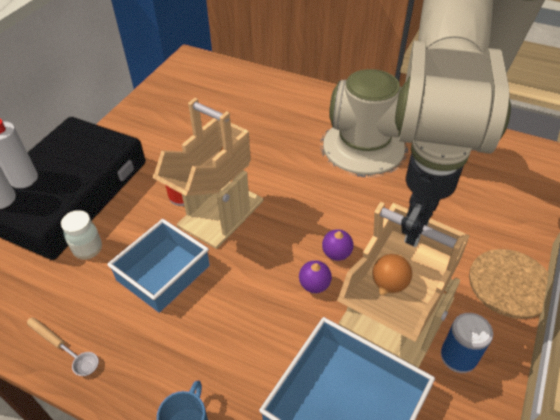

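The bin is tilting with the bar between the fingers, and the onion has moved to (392,273). Continuing to about 0.5 rad.

>>> jog_arm:
  dr:
    - [0, 0, 0]
    - [0, 0, 0]
    - [0, 0, 0]
    - [0, 0, 0]
    - [0, 0, 0]
    - [0, 0, 0]
    - [0, 0, 0]
    - [0, 0, 0]
    - [0, 0, 0]
    - [0, 0, 0]
  slide:
    - [0.0043, 0, 0.0002]
    - [0.0043, 0, 0.0002]
    - [0.0043, 0, 0.0002]
    - [0.0043, 0, 0.0004]
    - [0.0043, 0, 0.0004]
    - [0.0043, 0, 0.0006]
    - [0.0043, 0, 0.0006]
    - [0.0043, 0, 0.0008]
    - [0.0043, 0, 0.001]
    - [0.0043, 0, 0.0012]
  gripper: [-0.4, -0.4, -0.4, -0.4, -0.4, -0.4, -0.4, -0.4, -0.4, -0.4]

```text
time_s: 6.3
position: [0.563, 0.2342, 0.3014]
tool_rot: [[0.992, -0.127, 0.002], [-0.127, -0.992, 0.002], [0.002, -0.002, -1.0]]
ft_force: [-0.4, 0.2, -0.2]
grip_width: 0.0255
```

>>> jog_arm:
  dr:
    - [0, 0, 0]
    - [0, 0, 0]
    - [0, 0, 0]
    - [0, 0, 0]
    - [0, 0, 0]
    - [0, 0, 0]
    - [0, 0, 0]
    - [0, 0, 0]
    - [0, 0, 0]
    - [0, 0, 0]
  slide:
    - [0.0043, 0, 0.0011]
    - [0.0043, 0, 0.0011]
    - [0.0043, 0, 0.0013]
    - [0.0043, 0, 0.0014]
    - [0.0043, 0, 0.0015]
    - [0.0043, 0, 0.0016]
    - [0.0043, 0, 0.0017]
    - [0.0043, 0, 0.0018]
    - [0.0043, 0, 0.0019]
    - [0.0043, 0, 0.002]
  gripper: [-0.4, -0.4, -0.4, -0.4, -0.4, -0.4, -0.4, -0.4, -0.4, -0.4]

```text
time_s: 7.3
position: [0.6057, 0.2288, 0.286]
tool_rot: [[0.992, -0.127, 0.002], [-0.127, -0.992, 0.001], [0.002, -0.002, -1.0]]
ft_force: [0.8, -0.1, -0.8]
grip_width: 0.0254
```

```bash
python3 go.py .645 .2235 .258; python3 - <<'E'
from rig import viewer
from h import *
d=viewer.get_image("scene");cv2.imwrite("pics/s4.png",d["pixels"])
E
```

```text
7.3 p [0.6057 0.2288 0.286 ] q [10.2 30.8 52.1  0.1 96.9 17.5] F [ 0.8 -0.1 -0.8] w 0.02541639952265679
slide [0.0396 0.0003 0.0281] turn [-0.0018 -0.0022 -0.0014]
```

View pics/s4.png

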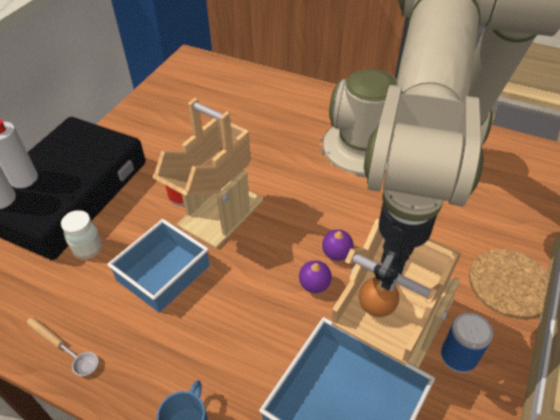

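The bin is near 0.75 rad and the onion is at the front (378,296), still inside. Contact forces are small. Continuing to about 1.03 rad.

>>> jog_arm:
  dr:
    - [0, 0, 0]
    - [0, 0, 0]
    - [0, 0, 0]
    - [0, 0, 0]
    - [0, 0, 0]
    - [0, 0, 0]
    - [0, 0, 0]
    - [0, 0, 0]
    - [0, 0, 0]
    - [0, 0, 0]
  slide:
    - [0.0042, 0, 0.0022]
    - [0.0041, 0, 0.0024]
    - [0.004, 0, 0.0025]
    - [0.004, 0, 0.0027]
    - [0.004, 0, 0.0028]
    - [0.004, 0, 0.0029]
    - [0.0039, 0, 0.0031]
    - [0.0038, 0, 0.0032]
    - [0.0038, 0, 0.0033]
    - [0.0037, 0, 0.0034]
  gripper: [-0.4, -0.4, -0.4, -0.4, -0.4, -0.4, -0.4, -0.4, -0.4, -0.4]

```text
time_s: 8.35
position: [0.6449, 0.2238, 0.2575]
tool_rot: [[0.992, -0.127, 0.002], [-0.127, -0.992, 0.002], [0.002, -0.002, -1.0]]
ft_force: [0.8, -1.3, -0.5]
grip_width: 0.0257
```

```bash
python3 go.py .645 .2235 .258; python3 - <<'E'
from rig import viewer
from h import *
for n in ["scene","top"]:
    d=viewer.get_image(n);cv2.imwrite(f"pics/{n}5.png",d["pixels"])
E
```

```text
8.35 p [0.6449 0.2238 0.2575] q [ 9.2 35.5 48.2  0.1 96.2 16.5] F [ 0.8 -1.3 -0.5] w 0.02568532178642381
slide [ 0.0001  0.0003 -0.0005] turn [-0.0018 -0.0022 -0.0014]
```

View pics/scene5.png

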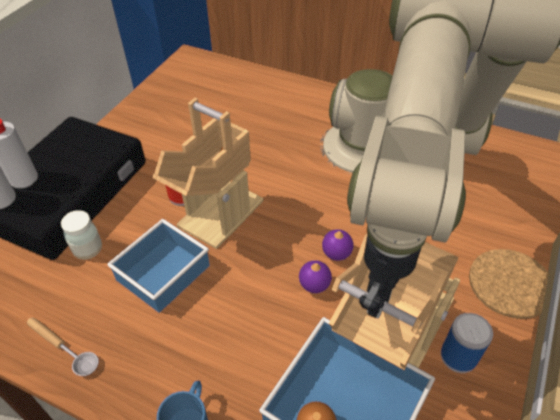

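View pics/top5.png

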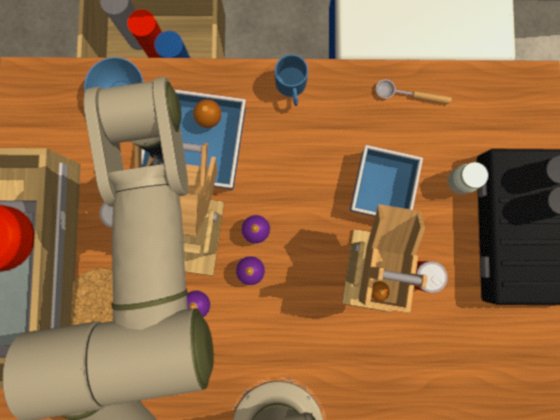

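The onion lies in the large dish (top view 207,113) and the bin is tipped to about 1 rad. Now I'll ease it back along the same arc.

>>> jog_arm:
  dr:
    - [0, 0, 0]
    - [0, 0, 0]
    - [0, 0, 0]
    - [0, 0, 0]
    - [0, 0, 0]
    - [0, 0, 0]
    - [0, 0, 0]
    - [0, 0, 0]
    - [0, 0, 0]
    - [0, 0, 0]
  slide:
    - [-0.0037, 0, -0.0034]
    - [-0.0038, 0, -0.0033]
    - [-0.0038, 0, -0.0032]
    - [-0.0039, 0, -0.0031]
    - [-0.004, 0, -0.0029]
    - [-0.004, 0, -0.0028]
    - [-0.004, 0, -0.0027]
    - [-0.004, 0, -0.0025]
    - [-0.0041, 0, -0.0024]
    - [-0.0042, 0, -0.0022]
  gripper: [-0.4, -0.4, -0.4, -0.4, -0.4, -0.4, -0.4, -0.4, -0.4, -0.4]

```text
time_s: 9.45
position: [0.6048, 0.2289, 0.2862]
tool_rot: [[0.992, -0.127, 0.002], [-0.127, -0.992, 0.001], [0.001, -0.002, -1.0]]
ft_force: [1.9, -0.3, 1.3]
grip_width: 0.0256
```

>>> jog_arm:
  dr:
    - [0, 0, 0]
    - [0, 0, 0]
    - [0, 0, 0]
    - [0, 0, 0]
    - [0, 0, 0]
    - [0, 0, 0]
    - [0, 0, 0]
    - [0, 0, 0]
    - [0, 0, 0]
    - [0, 0, 0]
  slide:
    - [-0.0043, 0, -0.002]
    - [-0.0043, 0, -0.0019]
    - [-0.0043, 0, -0.0018]
    - [-0.0043, 0, -0.0017]
    - [-0.0043, 0, -0.0016]
    - [-0.0043, 0, -0.0015]
    - [-0.0043, 0, -0.0014]
    - [-0.0043, 0, -0.0013]
    - [-0.0043, 0, -0.0011]
    - [-0.0043, 0, -0.0011]
  gripper: [-0.4, -0.4, -0.4, -0.4, -0.4, -0.4, -0.4, -0.4, -0.4, -0.4]

```text
time_s: 10.45
position: [0.5622, 0.2343, 0.3015]
tool_rot: [[0.992, -0.127, 0.002], [-0.127, -0.992, 0.001], [0.002, -0.002, -1.0]]
ft_force: [-0.1, 0.3, 0.2]
grip_width: 0.0259
```

```bash
python3 go.py .518 .240 .306; python3 - <<'E'
from rig import viewer
from h import *
for n in ["scene"]:
    d=viewer.get_image(n);cv2.imwrite(f"pics/{n}6.png",d["pixels"])
E
```

```text
10.45 p [0.5622 0.2343 0.3015] q [11.5 26.2 57.5  0.1 96.1 18.8] F [-0.1  0.3  0.2] w 0.025865805561068385
slide [-0.0445 -0.     -0.0046] turn [-0.0017 -0.0019 -0.0013]
```

View pics/scene6.png

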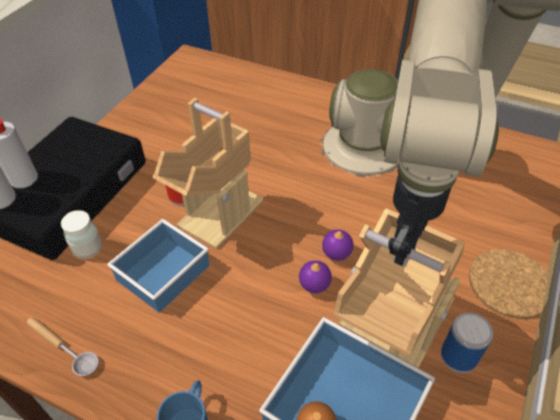

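The bar is still held between the fingers at about 0.5 rad. Easing the rest of the way.

>>> jog_arm:
  dr:
    - [0, 0, 0]
    - [0, 0, 0]
    - [0, 0, 0]
    - [0, 0, 0]
    - [0, 0, 0]
    - [0, 0, 0]
    - [0, 0, 0]
    - [0, 0, 0]
    - [0, 0, 0]
    - [0, 0, 0]
  slide:
    - [-0.0043, 0, -0.0012]
    - [-0.0043, 0, -0.001]
    - [-0.0043, 0, -0.0008]
    - [-0.0043, 0, -0.0006]
    - [-0.0043, 0, -0.0006]
    - [-0.0043, 0, -0.0004]
    - [-0.0043, 0, -0.0004]
    - [-0.0043, 0, -0.0002]
    - [-0.0043, 0, -0.0001]
    - [-0.0043, 0, 0]
  gripper: [-0.4, -0.4, -0.4, -0.4, -0.4, -0.4, -0.4, -0.4, -0.4, -0.4]

```text
time_s: 11.5
position: [0.5195, 0.2398, 0.3067]
tool_rot: [[0.992, -0.127, 0.002], [-0.127, -0.992, 0.002], [0.002, -0.002, -1.0]]
ft_force: [-0.8, 0.3, -0.3]
grip_width: 0.0256
```

>>> jog_arm:
  dr:
    - [0, 0, 0]
    - [0, 0, 0]
    - [0, 0, 0]
    - [0, 0, 0]
    - [0, 0, 0]
    - [0, 0, 0]
    - [0, 0, 0]
    - [0, 0, 0]
    - [0, 0, 0]
    - [0, 0, 0]
  slide:
    - [-0.003, 0, 0.0001]
    - [-0.003, 0, 0.0002]
    - [-0.003, 0, 0.0003]
    - [-0.003, 0, 0.0004]
    - [-0.003, 0, 0.0005]
    - [-0.003, 0, 0.0006]
    - [-0.003, 0, 0.0006]
    - [-0.003, 0, 0.0007]
    - [-0.003, 0, 0.0007]
    - [-0.003, 0, 0.0007]
  gripper: [-0.4, -0.4, -0.4, -0.4, -0.4, -0.4, -0.4, -0.4, -0.4, -0.4]

```text
time_s: 12.5
position: [0.4899, 0.2436, 0.3018]
tool_rot: [[0.992, -0.127, 0.002], [-0.127, -0.992, 0.002], [0.002, -0.002, -1.0]]
ft_force: [-1.6, 1.0, -0.8]
grip_width: 0.0258
```

>>> jog_arm:
  dr:
    - [0, 0, 0]
    - [0, 0, 0]
    - [0, 0, 0]
    - [0, 0, 0]
    - [0, 0, 0]
    - [0, 0, 0]
    - [0, 0, 0]
    - [0, 0, 0]
    - [0, 0, 0]
    - [0, 0, 0]
  slide:
    - [-0.0025, 0, 0.0005]
    - [-0.0025, 0, 0.0005]
    - [-0.0025, 0, 0.0005]
    - [-0.0025, 0, 0.0005]
    - [-0.0025, 0, 0.0004]
    - [-0.0015, 0, 0]
    - [-0.001, 0, 0]
    - [0, 0, 0]
    - [0, 0, 0]
    - [0, 0, 0]
  gripper: [-0.4, -0.4, -0.4, -0.4, -0.4, -0.4, -0.4, -0.4, -0.4, -0.4]

```text
time_s: 13.5
position: [0.4754, 0.2454, 0.2994]
tool_rot: [[0.992, -0.127, 0.003], [-0.127, -0.992, 0.002], [0.002, -0.002, -1.0]]
ft_force: [0.3, -0.4, 0.6]
grip_width: 0.0255
```

```bash
python3 go.py .474 .246 .299; python3 - <<'E'
from rig import viewer
from h import *
d=viewer.get_image("wrist");cv2.imwrite("pics/w7.png",d["pixels"])
d=viewer.get_image("scene");cv2.imwrite("pics/s7.png",d["pixels"])
E
```

```text
13.5 p [0.4754 0.2454 0.2994] q [14.6 18.2 70.4  0.  91.3 21.9] F [ 0.3 -0.4  0.6] w 0.025547755610043497
slide [-0.0015 -0.0004  0.0004] turn [-0.0019 -0.0023 -0.0014]
```

View pics/w7.png

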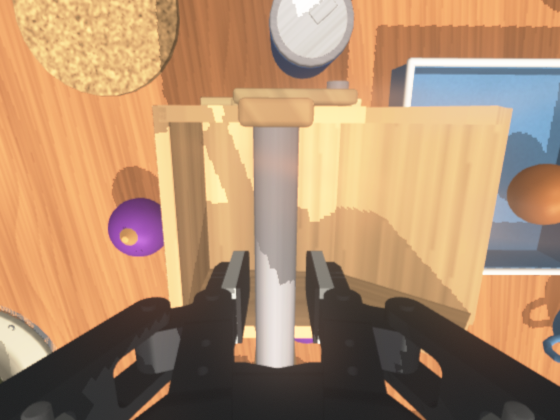

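View pics/s7.png

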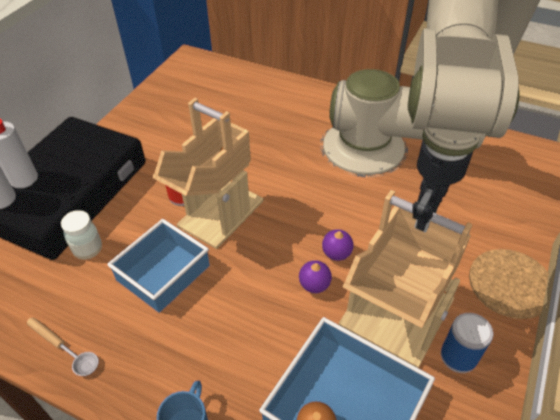

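The bar sits where it was before the push (wrist columns 255–298), free on both sides. The bin is upright and the onion is in the dish. Retracting straight up.

>>> jog_arm:
  dr:
    - [0, 0, 0]
    - [0, 0, 0]
    - [0, 0, 0]
    - [0, 0, 0]
    - [0, 0, 0]
    - [0, 0, 0]
    - [0, 0, 0]
    - [0, 0, 0]
    - [0, 0, 0]
    - [0, 0, 0]
  slide:
    - [0, 0, 0]
    - [0, 0, 0]
    - [0, 0, -0.01]
    - [0, 0, -0.015]
    - [0, 0, -0.015]
    - [0, 0, -0.02]
    - [0, 0, -0.02]
    - [0, 0, -0.02]
    - [0, 0, -0.02]
    - [0, 0, 0]
  gripper: [-0.2, -0.2, -0.2, -0.2, -0.2, -0.2, -0.2, -0.2, -0.2, -0.2]

```text
time_s: 14.6
position: [0.4753, 0.2453, 0.4224]
tool_rot: [[0.992, -0.127, 0.008], [-0.127, -0.992, 0.003], [0.008, -0.004, -1.0]]
ft_force: [0.3, 0.7, 0.1]
grip_width: 0.034
```

>>> jog_arm:
  dr:
    - [0, 0, 0]
    - [0, 0, 0]
    - [0, 0, 0]
    - [0, 0, 0]
    - [0, 0, 0]
    - [0, 0, 0]
    - [0, 0, 0]
    - [0, 0, 0]
    - [0, 0, 0]
    - [0, 0, 0]
  slide:
    - [-0.02, 0, 0]
    - [-0.02, 0, 0]
    - [-0.02, 0, 0]
    - [-0.02, 0, 0]
    - [-0.02, 0, 0]
    - [-0.01, 0, 0]
    - [0, 0, 0]
    - [0, 0, 0]
    - [0, 0, 0]
    - [0, 0, 0]
  gripper: [-0.2, -0.2, -0.2, -0.2, -0.2, -0.2, -0.2, -0.2, -0.2, -0.2]

```text
time_s: 15.6
position: [0.3666, 0.2591, 0.4188]
tool_rot: [[0.992, -0.127, 0.002], [-0.127, -0.992, 0.001], [0.002, -0.001, -1.0]]
ft_force: [0.1, -0.5, -0.8]
grip_width: 0.0343
```

```bash
python3 go.py .474 .246 .42; python3 - <<'E'
from rig import viewer
from h import *
for n in ["scene","top"]:
    d=viewer.get_image(n);cv2.imwrite(f"pics/{n}8.png",d["pixels"]);np.savez(f"pics/{n}8.npz",**d)
T=load("top8");S=load("scene8")
for n,D in (("scene",S),("top",T)):
    for X in [(0.482,.310,.311),(0.466,.182,.311)]: print(n,proj(D,np.array(X)).round(1))
hsv=cv2.cvtColor(T["pixels"],cv2.COLOR_BGR2HSV)[85:190,140:245];m=((hsv[...,0]<22)&(hsv[...,1]>130)).astype(np.uint8)
n,l,st,c=cv2.connectedComponentsWithStats(m)
for k in range(1,n):
    if st[k,4]>60: print(st[k],c[k]+[140,85],ray(T,c[k]+[140,85],.041))
E
```

```text
15.6 p [0.3666 0.2591 0.4188] q [ 20.1   7.2  66.1   0.  106.6  27.4] F [ 0.1 -0.5 -0.8] w 0.034313273301381474
slide [ 0.1082 -0.0007 -0.001 ] turn [-0.0014 -0.0016 -0.0019]
scene [463.5 229.5]
scene [391.8 199.4]
top [117.4 223.9]
top [183.7 232.6]
[   0    0  105   66 1038] [187.63583815  96.15992293] [0.82746148 0.23698874 0.041     ]
[ 54  15  27  27 589] [206.97792869 112.95415959] [0.78374321 0.18655146 0.041     ]
[ 93  34  12  71 423] [240.70212766 164.69739953] [0.65043052 0.09856929 0.041     ]
[   0   76   89   29 1675] [172.10567164 177.52      ] [0.61658854 0.27074506 0.041     ]
```

View pics/top8.png

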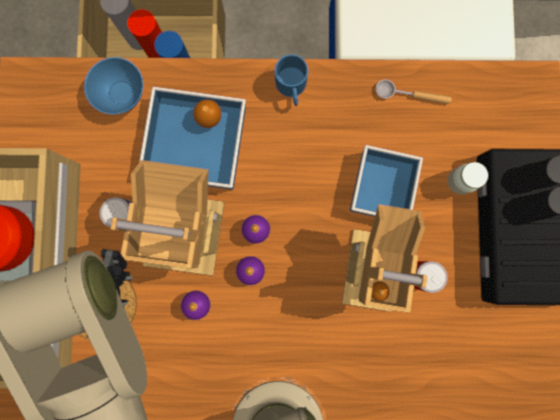

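View pics/scene8.png

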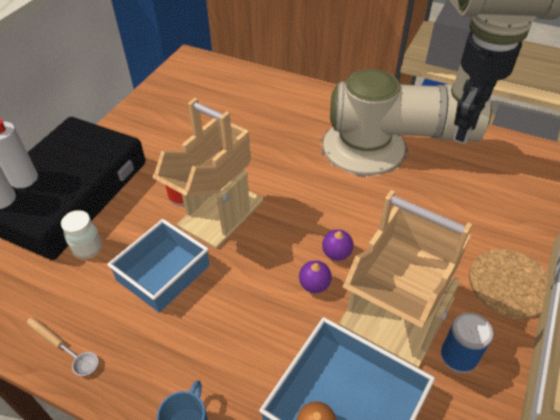

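The bin's bar is back at its starting pixels. The onion rests in the dish about 70 mm forward and 20 mm to the side of its middle, against the front wall, and has not moved since 8.4 s. The narrow bin looks unchanged. Handing in.

```bash
python3 -c "
from rig import env;print(env.close_job())"
```

```text
the job is handed in; nothing more can be done
None
```

I tipped the wide bin forward by its bar to about 1.0 rad, with the fingers loosely around the bar. The onion rolled out into the large enamel dish. I then eased the bin back along the same arc at no more than about 0.3 rad/s, with the bar between the fingers all the way, and drew the arm clear. I handed the job in at about 16 s.

- **Wide bin:** in the last pictures the bar is within about a pixel of where it started, so the bin is upright. The 1.0 rad tip is worked out from the arm position, not read from the joint.
- **Onion:** it lies at rest in the large dish, about 70 mm forward and 20 mm to the side of the middle. I took its height as resting on the dish floor and did not measure it from two views.
- **Narrow bin and purple balls:** they look unchanged.
- **Forces:** contact forces read at the end of each move stayed around 2 N.

None of the checks failed or disagreed. The hand-in itself reports no verdict.

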